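Load the laminating press and close it by one turn of its hand wheel

TASK

With the fingertips only, gripping and lifting nothing, push the laminated wooden blank along the bed of the bench press until its leading end is fully home against the end stop. Then push the press's hand wheel round by its upright handle, clockwise seen from above, through exactly one full turn, so that the handle is back over the spot where it started and the cork pad holds the blank. Do not turn the wheel before the blank is home, do not turn it past the one turn, and leave the other things on the bench alone.

Things in the scene. Friction and masses are not known exactly. Their poses are not given: they have to be found in the camera images.
- press: grey bench screw press, fixed; base x -85..85, y -190..100 mm. Origin on the bench below the wheel's axis; z up, +y = feed direction. Bed top z = 30 mm; on it two guide strips 56 mm apart inside, 14 mm high, y -180..90 mm. 18 mm columns at x = -68 and 68, y = 0; crosshead 176 (x) x 46 (y) mm, z 160..194 mm, nuts on it to 206 mm
- stop_face (a point): middle of the foot of the steel end stop's face, at y = +70 mm, z = 30 mm in the press's frame; axes as the press's. The stop is 56 mm wide and 22 mm high
- blank: loose blank laminated from light, dark and light wood, 50 mm (x) x 240 mm (y) x 30 mm (z), 0.2 to 0.35 kg; origin at the centre of its underside. It lies on the bed between the guide strips, leading end (+y) inwards, 50 to 90 mm short of the stop; its other end always sticks out beyond the wheel, clear of the crosshead
- near_end (a point): centre of the blank's outer end face (its -y end), 15 mm above its underside; the face to push on
- far_end (a point): bottom middle edge of the blank's leading end (+y); meets the stop face when home (0 mm apart along the press's y)
- wheel: dark hand wheel on the press, upright axis; rim 70 mm radius to the centre of its 16 mm bar, three spokes, hub nut up to 21 mm above the rim plane. Origin on the axis in the rim plane (about 232 mm above the bench at first), handle towards its -y. Clockwise from above lowers wheel and platen 12 mm a turn; resists with 0.12 N m (2 N at the handle), stays where it is left
- handle (a point): middle of the height of the wheel's upright handle, on the handle's own axis, 70 mm from the wheel's axis and 38 mm above the rim plane; it goes round with the wheel
- grip: the upright black plastic handle itself, a sleeve that spins freely on its pin; round, 16 to 21 mm thick, from 13 to 63 mm above the rim plane (below it a 23 mm steel collar on the rim); origin at the middle of its foot
- wheel_axis (a point): point of the fixed press on the wheel's axis, 240 mm above the bench
- platen: dark steel plate under the crosshead, guided on the two columns and moved by the screw; origin on the axis at its underside, about 80 mm above the bench at first; it goes straight down 12 mm per clockwise turn
- pad: cork facing under the platen, 90 x 56 x 10 mm, springy (3 N per mm); origin at the middle of its upper face. At the start its underside stands 9 to 11 mm above the blank; after one turn it presses on the blank with about 5 to 11 N
- sanding_block: bystander: cork sanding block, 64 x 112 x 36 mm, origin at the centre of its underside
- bit_box: bystander: small white carton, 45 x 125 x 42 mm, origin at the centre of its underside
- round_tin: bystander: round brown tin with screws, 90 mm across, 29 mm high, origin at the centre of its underside
- try_square: bystander: try square with wooden stock, 184 x 115 x 17 mm, origin at the centre of its underside
- offcut_0: bystander: pale wood offcut, 45 x 130 x 30 mm, origin at the centre of its underside
- offcut_1: bystander: darker wood offcut, 60 x 90 x 22 mm, origin at the centre of its underside

How it is judged:
On the way, in this order (a step that is already met when the one before it is completed fails the run):
1. the blank is fully home against the end stop (within 3 mm) with the platen still up (lowered by less than 2 mm) (y of far_end in the frame of stop_face above -0.003 m and distance of platen from where it was at the start of the episode below 0.002 m), for 0.2 s.
2. half a turn is passed (platen lowered by more than 6 mm) with the fingers pushing on the upright handle (over 0.3 N) (distance of platen from where it was at the start of the episode above 0.006 m and contact force between the fingers and grip above 0.3 N).
3. the pad bears on the blank with more than 1 N (contact force between pad and blank above 1 N), for 0.2 s.
At the end, for the whole second after the job is handed in: The blank's leading end lies within 4 mm of the stop, the platen has come down by 12 mm +- 0.6 mm (one turn of the wheel within 18 degrees), the handle is back within 25 mm of its start (12 mm of which is its way down), the pad presses on the blank with more than 1 N, and all is at rest (y of far_end in the frame of stop_face above -0.004 m and distance of platen from where it was at the start of the episode between 0.0114 and 0.0126 m and distance of handle from where it was at the start of the episode below 0.025 m and contact force between pad and blank above 1 N and angular speed of wheel below 0.05 rad/s and linear speed of blank below 0.01 m/s); the robot touches nothing.
It fails at once if the wheel is turned past one turn (platen lowered by more than 12.8 mm, 24 degrees too far) (distance of platen from where it was at the start of the episode above 0.0128 m).
It fails at once if the wheel is turned before the blank is home (platen lowered by more than 3 mm with the blank over 6 mm short of the stop) (distance of platen from where it was at the start of the episode above 0.003 m and y of far_end in the frame of stop_face below -0.006 m).
It fails at once if the blank is lifted off the bed or tipped (z of blank in the frame of press above 0.036 m or angle between blank's own z axis and vertical above 0.12 rad).
It fails at once if the wheel or the blank is gripped or forced (over 35 N from the fingers) (contact force between the fingers and wheel above 35 N or contact force between the fingers and blank above 35 N).
It fails at once if a bystander is moved by more than 20 mm (distance of any of sanding_block, bit_box, round_tin, try_square, offcut_0, offcut_1 from where it was at the start of the episode above 0.02 m).
It also fails if it takes over 72 s, if anything falls off the work surface, if the arm or the gripper's body presses on something with over 40 N, if the wrist force passes 120 N, or if a joint passes its speed limit or range.

ROBOT

A 6-joint arm with a two-finger parallel gripper is mounted at the origin on a cart in front of the work surface, level with it; the furniture and walls round the work are solid. World frame = base frame: x ahead of the robot, y to its left, z up, the work surface at z = 0. Lengths are in m, angles in rad, forces in N, time in s.
With the tool pointing down it reaches from about 0.325 to 0.775 m from the base axis. Payload 9.3 kg.
Tool frame: the origin (TCP) lies midway between the tips of the shut fingers; the grasp point (between the pads) lies 19 mm behind it; z points along the fingers, y is the line along which they close (so a half turn about z gives the same grasp; the last joint's range is limited). The gripper opens to 85 mm and grips with 20 to 120 N. Pads are 22 mm wide; open, the fingers measure 114 mm over their backs; the gripper's body (76 mm by 85 mm) begins 54 mm behind the grasp point. The pads swing forward as they close: fully open they stand 13 mm farther back than shut.
Start: joints at [-1.387, 0.259, 0.021, 1.334, 0, 1.418], TCP at [0.182, -0.519, 0.231] pointing down, gripper open.
Joint ranges: [-3.04, 3.04], [-0.91, 1.82], [-1.04, 1.36], [-1.92, 1.95], [-1.52, 1.45], [-3.14, 3.14]. Speed limits (rad/s): [2.22, 2.22, 2.79, 3.14, 3.14, 3.14].

INTERFACE

Orientations are given as [roll, pitch, yaw] about the fixed x, y, z axes, in that order (R = Rz(yaw) Ry(pitch) Rx(roll)).
In Python, from plant import bot gives the robot as it stands.
- The arm moves only by the shell command python3 -m jog 'ROWS'. ROWS is JSON, a list of rows, each a list of 3 entries, a list of its own where there are three numbers: the opening in per cent of the stroke, from 0 (shut) to 100 (fully open), then the shift along the tool's x, y, z in m, then the turn about the tool's z in degrees. A call has 1 to 20 rows; each row shifts and turns the commanded pose from where the row before left it, along the tool's axes as they then stand; what a row does not reach is not made up. A row lasts 1/12 s, in which the tool goes at most 41.7 mm and 7.16 degrees, less where a joint would pass 70% of its speed; a pose out of reach is approached as far as the arm can. A call with a gripper value outside its range is refused whole. The fingers move at their own pace and stop on an object; the grip force is fixed at half the most. Time passes only in rows, so rows that do not move let the fingers close. It gives the time, the measured TCP pose, the force, the opening and the grip force at its end, in the units of the state.
- bot.get_obs(): the state, without advancing time (a new reading comes with each control period).
- bot.camera(name): name is "scene" or "top"; returns a dict with "img" (384x512x3 uint8, red, green, blue), "camera_matrix" (3x3 intrinsics, pixels), "R" (3x3) and "t" (3): a world point X has camera coordinates R X + t. Camera axes: x right, y down, z forward; pixel columns grow to the right and rows downward; lengths in m; the calibration is good to about 2 mm. A picture is of the moment at which its call begins. There is no depth.
- bot.sign_off(): hands the job in; it is judged then, once.
Trained networks look in a picture, given as the dict that the camera call returned (one of the last four; its "shot" number tells which), for a name from the list of things; names that differ only in an ending like _2 or _b are one class to them, and where a whole thing is asked for, a point or a joint stands for the part that bears it (a point fixed in the world has none). Each returns a list of dicts, best first, with "score" (0 to 1); they miss things now and then, are a little off and sometimes report something else, mostly with a low value. They report only what shows in the picture. A call takes as long as a camera call.
- bot.trace(query, picture): "region" (384x512 bool, what is visible of it) and "point" ([column, row] in pixels, amid what is visible of it).
- bot.landmark_of(query, picture): "point" ([column, row] in pixels: a listed point, or the origin of a listed thing).
The state is a dict: "time": time; "joints": joint angles; "qvel": joint speeds; "joint_torque": joint torques, N m; "tcp_pos": TCP position; "orientation": TCP orientation; "contact_force": force on the tool from outside, world axes, zero at the start; "ft_torque": the same for the moment, N m; "gripper_width": opening from 0.0 (shut) to 1.0 (fully open); "gripper_force": force on a finger pad.
Only numpy, scipy, OpenCV 4.12 (cv2) and the standard library are available. Lean on these libraries where they do the work, as an engineer would, in place of code of your own. Each camera call takes 0.05 s, during which the arm holds its last target. There are 200 camera calls.

## Working session

There is one attempt and no reset: what is moved stays moved. The work goes in short steps, Python scripts to look and compute and a shell command to move; the robot and the scene stay as the last step left them, time stands still between calls to the robot, and variables do not carry over. Pictures are saved under pics/ and viewed, at most 10 in all, crops included, and the job is handed in when it is done.

```bash
ls; mkdir -p pics; cat > h.py <<'E'
import numpy as np,cv2
from plant import bot
def cam(n): return bot.camera(n)
def ray(p,c):
    d=np.linalg.solve(c["camera_matrix"],[p[0],p[1],1.]); return -c["R"].T@c["t"], c["R"].T@d
def atz(p,c,z):
    o,d=ray(p,c); return o+d*(z-o[2])/d[2]
def tri(l):
    A=np.zeros((3,3));b=np.zeros(3)
    for p,c in l:
        o,d=ray(p,c);d=d/np.linalg.norm(d);M=np.eye(3)-np.outer(d,d);A+=M;b+=M@o
    return np.linalg.solve(A,b)
def proj(X,c):
    v=c["camera_matrix"]@(c["R"]@np.array(X)+c["t"]); return v[:2]/v[2]
E
python3 - <<'E'
from h import *
np.set_printoptions(precision=4,suppress=True)
a=cam("scene");b=cam("top")
for n,c in(("scene",a),("top",b)): cv2.imwrite(f"pics/{n}0.png",c["img"][:,:,::-1]); print(n,-c["R"].T@c["t"])
for q in ["press","stop_face","near_end","far_end","wheel","handle","grip","wheel_axis","platen","blank"]:
    r=[bot.landmark_of(q,c) for c in(a,b)]
    print(q,[(np.array(x[0]["point"]).round(1),round(x[0]["score"],2)) if x else None for x in r], tri([(r[0][0]["point"],a),(r[1][0]["point"],b)]) if all(r) else "")
o=bot.get_obs();print(o["time"],o["tcp_pos"],o["orientation"],o["contact_force"])
E
```

```text
pics
scene [-0.0894  0.7564  0.697 ]
top [ 0.3588 -0.091   1.3178]
press [(array([243.8, 259.4]), 0.82), (array([231.1, 203.4]), 0.86)] [ 0.5211  0.0718 -0.0026]
stop_face [(array([225.5, 268.3]), 0.92), (array([208.8, 210.1]), 0.71)] [0.5094 0.148  0.013 ]
near_end [(array([271.4, 214.7]), 0.59), (array([305.4, 179.6]), 0.61)] [ 0.5896 -0.1638  0.0232]
far_end [(array([244.1, 248.8]), 0.81), (array([229.7, 199.6]), 0.58)] [0.5257 0.0695 0.0345]
wheel [(array([244. , 193.3]), 0.72), (array([218.4, 193.7]), 0.94)] [0.5173 0.0752 0.2291]
handle [(array([257.5, 174.2]), 0.85), None] 
grip [(array([257.3, 182.1]), 0.62), (array([245., 197.]), 0.4)] [0.5125 0.0089 0.2387]
wheel_axis [(array([243.3, 186. ]), 0.76), (array([217.5, 192.7]), 0.78)] [0.5179 0.0749 0.251 ]
platen [(array([239.9, 238.7]), 0.89), (array([226.2, 202.9]), 0.86)] [0.5187 0.0806 0.0777]
blank [(array([258.7, 234.1]), 0.76), (array([267.1, 193.5]), 0.77)] [ 0.5499 -0.0426  0.0187]
1.1 [ 0.1818 -0.5191  0.2313] [-3.1416  0.      0.3368] [-0.362   0.3625 -0.162 ]
```

```bash
python3 -c "
import cv2,numpy as np
a=cv2.imread('pics/scene0.png');b=cv2.imread('pics/top0.png')
cv2.imwrite('pics/both0.png',cv2.resize(np.vstack([a,b]),(400*1,600)))"
```

```text
(no output)
```

View pics/scene0.png

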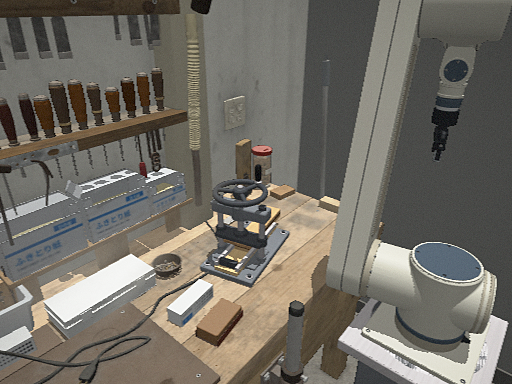

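View pics/top0.png

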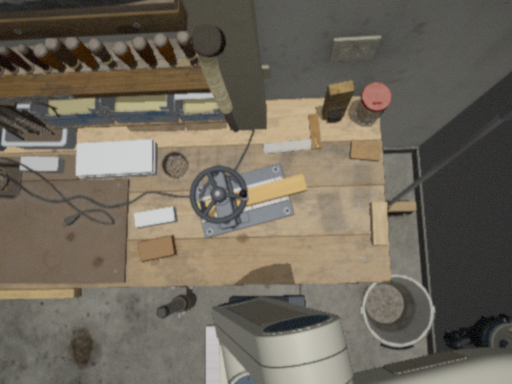

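```bash
cat > fit.py <<'E'
from h import *
from scipy.optimize import least_squares
np.set_printoptions(precision=4,suppress=True)
a=cam("scene");b=cam("top");C=(a,b)
M={"press":(0,0,0),"stop_face":(0,.07,.03),"wheel_axis":(0,0,.24),"wheel":(0,0,.232),"platen":(0,0,.08)}
obs=[]
for q,m in M.items():
    for c in C:
        r=bot.landmark_of(q,c)
        if r: obs.append((q,np.array(m),c,np.array(r[0]["point"]),r[0]["score"]))
E2=[]
for q,m in {"near_end":(0,0,.045),"far_end":(0,.24,.03),"blank":(0,.12,.03)}.items():
    for c in C:
        r=bot.landmark_of(q,c)
        if r:E2.append((q,np.array(m),c,np.array(r[0]["point"]),r[0]["score"]))
H=[]
for q,m in {"handle":.27,"grip":.245}.items():
    for c in C:
        r=bot.landmark_of(q,c)
        if r:H.append((q,m,c,np.array(r[0]["point"]),r[0]["score"]))
def W(p,m):
    x,y,t=p[:3];R=np.array([[np.cos(t),-np.sin(t)],[np.sin(t),np.cos(t)]])
    return np.r_[R@m[:2]+[x,y],m[2]]
def res(p):
    r=[(proj(W(p,m),c)-z) for q,m,c,z,s in obs]
    r+=[(proj(W(p,m+[0,p[3],0]),c)-z) for q,m,c,z,s in E2]
    return np.ravel(r)
s=least_squares(res,[.518,.075,.25,-.24],loss="soft_l1",f_scale=1.)
p=s.x;rr=res(p).reshape(-1,2)
for o,r in zip(obs+E2,rr): print(o[0],"scene" if o[2] is a else "top",r.round(1),round(o[4],2))
print("pose",p,"yawdeg",np.degrees(p[2]),"near",W(p,(0,p[3],.045)),"gap",.07-p[3]-.24)
for q,z,c,uv,sc in H:
    X=atz(uv,c,z);d=X[:2]-p[:2];print(q,"scene" if c is a else "top",X,np.hypot(*d),np.degrees(np.arctan2(d[1],d[0])-p[2])+90,round(sc,2))
def line(im,c,pts,col,k,off):
    q=np.array([(proj(W(p,np.array(m)),c)-off)*k for m in pts]);cv2.polylines(im,[np.int32(q)],True,col,1)
ims=[]
for c,off in((a,(180,150)),(b,(170,135))):
    k=4;off=np.array(off);im=cv2.resize(c["img"][off[1]:off[1]+140,off[0]:off[0]+145,::-1],None,fx=2.75,fy=2.75,interpolation=cv2.INTER_CUBIC);k=2.75
    rect=lambda x0,x1,y0,y1,z:[(x0,y0,z),(x1,y0,z),(x1,y1,z),(x0,y1,z)]
    line(im,c,rect(-.085,.085,-.19,.1,0.03),(0,255,0),k,off)
    line(im,c,rect(-.088,.088,-.023,.023,.194),(0,255,255),k,off)
    line(im,c,rect(-.025,.025,p[3],p[3]+.24,.06),(0,0,255),k,off)
    line(im,c,[(.07*np.cos(t),.07*np.sin(t),.232) for t in np.linspace(0,6.28,40)],(255,0,255),k,off)
    line(im,c,[(0,-.07,.245),(0,-.07,.295)],(255,255,0),k,off)
    ims.append(im)
cv2.imwrite("pics/fit.png",np.hstack(ims))
E
python3 fit.py
```

```text
press scene [-3.7  3.8] 0.55
press top [-0.2  4.2] 0.9
stop_face scene [ 2.8 -1.4] 0.85
stop_face top [ 1.4 -0.6] 0.93
wheel_axis scene [2.5 3.9] 0.61
wheel_axis top [-0.3 -0.5] 0.83
wheel top [-1.5  1.2] 0.91
platen scene [ 1.3 -2.1] 0.68
platen top [-0.1 -0.7] 0.96
near_end scene [ 0.7 -3. ] 0.7
near_end top [-0.6  1.3] 0.92
far_end scene [-4.1 -1.6] 0.9
blank scene [-2.1 -0.4] 0.68
blank top [ 0.1 -0.9] 0.94
pose [ 0.5169  0.0784  0.2542 -0.2434] yawdeg 14.563857287503277 near [ 0.5782 -0.1572  0.045 ] gap 0.07344336460439005
handle scene [0.507  0.0321 0.27  ] 0.04737698552111696 -26.627431438559555 0.97
handle top [0.5086 0.0006 0.27  ] 0.07820368256719004 -20.702842356210212 0.94
grip scene [0.5175 0.0161 0.245 ] 0.06233034802629061 -14.038005100048949 0.41
```

View pics/fit.png

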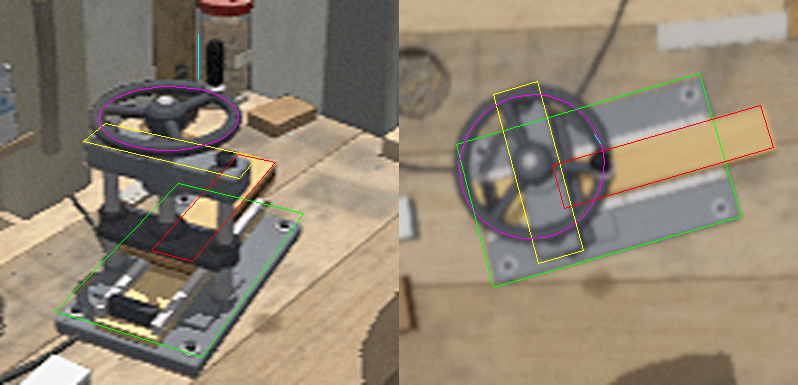

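```bash
cat > fit2.py <<'E'
from h import *
np.set_printoptions(precision=4,suppress=True)
a=cam("scene");b=cam("top")
T={}
for q in("wheel","grip","handle"):
    for n,c in(("s",a),("t",b)):
        r=bot.trace(q,c); L=bot.landmark_of(q,c)
        if L: print(q,n,"lm",np.array(L[0]["point"]).round(1),round(L[0]["score"],2))
        if not r: continue
        m=r[0]["region"].astype(np.uint8);print(q,n,m.sum(),r[0]["point"],round(r[0]["score"],2))
        y,x=np.nonzero(m);print("  box",x.min(),x.max(),y.min(),y.max(),"cen",x.mean().round(1),y.mean().round(1))
        T[q,n]=(x.mean(),y.mean())
        if q=="wheel":
            k=max(cv2.findContours(m,0,1)[0],key=cv2.contourArea)
            e=cv2.fitEllipse(cv2.convexHull(k));print("  ell",e);T["e",n]=e[0]
print("ellipse tri",tri([(T["e","s"],a),(T["e","t"],b)]))
for z in(.225,.232,.24):print(z,atz(T["e","s"],a,z),atz(T["e","t"],b,z))
if ("grip","s") in T and ("grip","t") in T: print("grip tri",tri([(T["grip","s"],a),(T["grip","t"],b)]))
cv2.imwrite("pics/w2.png",np.hstack([cv2.resize(c["img"][o[1]:o[1]+70,o[0]:o[0]+70,::-1],(390,390),interpolation=2) for c,o in((a,(205,150)),(b,(185,160)))]))
E
python3 fit2.py
```

```text
wheel s lm [242.1 192.7] 0.9
wheel s 1085 [244.2, 189.8] 0.68
  box 212 267 165 207 cen 240.6 190.8
  ell ((244.50851440429688, 186.7543182373047), (38.86402893066406, 64.58855438232422), 70.79076385498047)
wheel t lm [218.6 190.1] 0.66
wheel t 1598 [217.7, 193.8] 0.94
  box 190 249 166 223 cen 219.7 194.2
  ell ((218.811767578125, 194.48858642578125), (57.841365814208984, 59.56315994262695), 69.66864776611328)
grip s lm [257.6 182.3] 0.48
grip s 105 [257.4, 171.2] 0.42
  box 254 260 164 180 cen 257.1 172.0
grip t lm [375.  228.1] 0.74
grip t 44 [244.5, 192.6] 0.47
  box 240 246 190 198 cen 243.1 193.9
handle s lm [255.9 173.6] 0.7
handle s 1122 [237.8, 193.5] 0.96
  box 212 267 165 207 cen 240.0 191.1
handle t lm [245.  197.2] 0.93
handle t 651 [155.8, 213.5] 0.24
  box 135 176 207 228 cen 155.7 217.5
ellipse tri [0.5143 0.0725 0.2486]
0.225 [0.5428 0.0357 0.225 ] [0.5202 0.0779 0.225 ]
0.232 [0.5334 0.0464 0.232 ] [0.5192 0.0768 0.232 ]
0.24 [0.5227 0.0586 0.24  ] [0.518  0.0756 0.24  ]
grip tri [0.5148 0.01   0.2705]
```

View pics/w2.png

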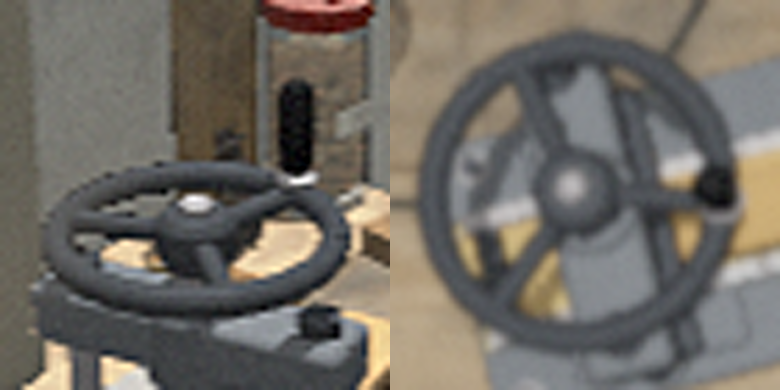

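```bash
python3 - <<'E'
from h import *
np.set_printoptions(precision=4,suppress=True)
a=cam("scene");b=cam("top")
w=tri([((240.2,192.6),a),((219,194.5),b)]);print("wheel",w)
for z in(.228,.232):print(atz((240.2,192.6),a,z),atz((219,194.5),b,z))
h=tri([((258.1,172.8),a),((243.3,193.8),b)]);print("handle",h, atz((243.3,193.8),b,.28),atz((258.1,172.8),a,.27))
# solve: axis, handle angle
from scipy.optimize import least_squares
def res(p):
    x,y,t=p;c=70e-3
    r=[proj((x,y,.232),a)-(240.2,192.6),proj((x,y,.232),b)-(219,194.5)]
    hx,hy=x+c*np.cos(t),y+c*np.sin(t)
    r+=[proj((hx,hy,.27),a)-(258.1,172.8),proj((hx,hy,.282),b)-(243.3,193.8)]
    return np.ravel(r)
s=least_squares(res,[.518,.077,-1.6]);print(s.x,np.degrees(s.x[2]),res(s.x).round(1))
E
```

```text
wheel [0.5206 0.0775 0.2294]
[0.5238 0.0758 0.228 ] [0.5197 0.077  0.228 ]
[0.5185 0.0816 0.232 ] [0.5192 0.0763 0.232 ]
handle [0.5141 0.0086 0.2681] [0.512  0.0073 0.28  ] [0.5119 0.012  0.27  ]
[ 0.5198  0.0779 -1.6749] -95.96398263835368 [ 0.5 -0.6 -0.6 -0.2  0.6 -0.5 -0.5 -0.3]
```

```bash
python3 -m jog '[[0,[0,0,0],-7.1],[0,[0,0,0],-7.1],[0,[0,0,0],-7.1],[0,[0,0,0],-7.1],[0,[0,0,0],-7.1],[0,[0,0,0],-7.1],[0,[0,0,0],-7.1],[0,[0,0,0],-7.1],[0,[0,0,0],-7.1],[0,[0,0,0],-7.1],[0,[0,0,0],-7.1],[0,[0,0,0],-7.1],[0,[0.015,0.034,0],0],[0,[0.015,0.034,0],0],[0,[0.015,0.034,0],0],[0,[0.015,0.034,0],0],[0,[0.015,0.034,0],0],[0,[0.015,0.034,0],0],[0,[0.015,0.034,0],0],[0,[0,0,0],0]]'; python3 -c "
from h import *;o=bot.get_obs();print(o['joints'],o['tcp_pos'],np.degrees(o['orientation']))"
```

```text
time: 4.67
tcp_pos: [0.3896, -0.3541, 0.2315]
orientation: [3.14, -0.0, 1.829]
contact_force: [-0.7, -0.0, 0.2]
gripper_width: -0.002
gripper_force: 0.0
[-0.89805295  0.21805136 -0.03279079  1.31969257  0.00163181  0.41494681] [ 0.38963547 -0.35411149  0.23146524] [ 1.79908396e+02 -2.39750409e-02  1.04770687e+02]
```

```bash
python3 -m jog '[[0,[0.0144,0.0335,0],0],[0,[0.0144,0.0335,0],0],[0,[0.0144,0.0335,0],0],[0,[0.0144,0.0335,0],0],[0,[0.0144,0.0335,0],0],[0,[0.0144,0.0335,0],0],[0,[0.0144,0.0335,0],0],[0,[0,0,0],0],[0,[0,0,0.03],0],[0,[0,0,0.03],0],[0,[0,0,0.03],0],[0,[0,0,0.03],0],[0,[0,0,0.03],0],[0,[0,0,0.02],0],[0,[0,0,0.013],0],[0,[0,0,0],0],[0,[0,0,0],0]]'; python3 - <<'E'
from h import *
a=cam("scene");b=cam("top")
print([np.array(bot.landmark_of("near_end",c)[0]["point"]) for c in (a,b)],[proj((.581,-.158,.045),c) for c in(a,b)])
cv2.imwrite("pics/pre.png",np.hstack([cv2.resize(c["img"][o[1]:o[1]+100,o[0]:o[0]+100,::-1],(390,390),interpolation=2) for c,o in((a,(205,150)),(b,(240,130)))]))
E
```

```text
time: 6.08
tcp_pos: [0.5873, -0.2018, 0.048]
orientation: [-3.141, -0.001, 1.824]
contact_force: [-0.4, 0.4, 0.6]
gripper_width: -0.0
gripper_force: 0.0Traceback (most recent call last):
  File "<stdin>", line 3, in <module>
IndexError: list index out of range
```

```bash
python3 -m jog '[[0,[0.006,0.004,0],0],[0,[0.006,0,0],0],[0,[0.006,0,0],0],[0,[0.006,0,0],0],[0,[0.005,0,0],0],[0,[0.005,0,0],0],[0,[0.005,0,0],0],[0,[0.005,0,0],0],[0,[0.005,0,0],0],[0,[0.005,0,0],0],[0,[0.005,0,0],0],[0,[0.005,0,0],0],[0,[0.005,0,0],0],[0,[0.005,0,0],0]]'; python3 -c "
from h import *;o=bot.get_obs();d=o['tcp_pos'][:2]-np.array([.5198,.0779]);print(d@[-.2514,.9679],d@[.9679,.2514],o['contact_force'][:2]@np.array([-.2514,.9679]))"
```

```text
time: 7.45
tcp_pos: [0.573, -0.1285, 0.0484]
orientation: [3.141, 0.0, 1.824]
contact_force: [0.5, -2.0, 1.3]
gripper_width: 0.001
gripper_force: 0.9
-0.21316649911582553 -0.00040293736512162604 -2.0582273874578445
```

```bash
python3 -m jog '[[0,[0.005,0,0],0],[0,[0.005,0,0],0],[0,[0.005,0,0],0],[0,[0.003,0,0],0],[0,[0.002,0,0],0],[0,[0.002,0,0],0],[0,[0.002,0,0],0],[0,[0.002,0,0],0]]'; python3 -m jog '[[0,[0.0015,0,0],0],[0,[0.0015,0,0],0]]'; python3 -m jog '[[0,[0.0015,0,0],0],[0,[0.0015,0,0],0]]'
```

```text
time: 8.12
tcp_pos: [0.5666, -0.1037, 0.0483]
orientation: [3.142, 0.0, 1.824]
contact_force: [0.4, -2.2, 0.8]
gripper_width: -0.001
gripper_force: 1.1
time: 8.28
tcp_pos: [0.5657, -0.1008, 0.0483]
orientation: [-3.142, -0.0, 1.824]
contact_force: [0.7, -3.5, 1.1]
gripper_width: -0.0
gripper_force: 1.1
time: 8.45
tcp_pos: [0.565, -0.0979, 0.0483]
orientation: [-3.142, 0.0, 1.824]
contact_force: [0.7, -1.3, 0.9]
gripper_width: -0.001
gripper_force: 1.1
```

```bash
python3 -m jog '[[0,[0.001,0,0],0],[0,[0.001,0,0],0],[0,[0,0,0],0]]'; python3 -m jog '[[0,[0.001,0,0],0],[0,[0.001,0,0],0],[0,[0,0,0],0]]';python3 -m jog '[[0,[0.001,0,0],0],[0,[0.001,0,0],0],[0,[0,0,0],0]]'
```

```text
time: 8.7
tcp_pos: [0.5645, -0.096, 0.0483]
orientation: [-3.142, 0.0, 1.824]
contact_force: [0.7, -2.9, 1.1]
gripper_width: -0.002
gripper_force: 1.4
time: 8.95
tcp_pos: [0.5647, -0.0959, 0.0485]
orientation: [3.142, 0.004, 1.823]
contact_force: [2.1, -10.4, 0.2]
gripper_width: 0.004
gripper_force: 5.7
time: 9.2
tcp_pos: [0.565, -0.0957, 0.049]
orientation: [3.141, 0.007, 1.822]
contact_force: [2.8, -19.4, -0.5]
gripper_width: -0.003
gripper_force: 9.6
```

```bash
python3 -m jog '[[0,[-0.006,0,0],0],[0,[-0.01,0,0],0],[0,[-0.015,0,0],0],[0,[-0.015,0,0],0],[0,[0,0,-0.02],0],[0,[0,0,-0.035],-7],[0,[0,0,-0.035],-7],[0,[0,0,-0.035],-7],[0,[0,0,-0.035],-7],[0,[0,0,-0.035],-7],[0,[0,0,-0.035],-7],[0,[0,0,-0.035],-7],[0,[0,0,-0.02],-7],[0,[0,0,0],-7],[0,[0,0,0],-7],[0,[0,0,0],-7],[0,[0,0,0],-7],[0,[0,0,0],-7],[0,[0,0,0],-7],[0,[0,0,0],-7]]' && python3 -m jog '[[0,[0,0,0],-7],[0,[0,0,0],-7],[0,[0,0,0],-7],[0,[0,0,0],-7],[0,[0,0,0],-7],[0,[0,0,0],-7],[0,[0,0,0],-7],[0,[0,0,0],-7],[0,[0,0,0],-7],[0,[0,0,0],-7],[0,[0,0,0],-7],[0,[0,0,0],-7],[0,[0,0,0],-7],[0,[0,0,0],-7],[0,[0,0,0],-7],[0,[0,0,0],-7],[0,[0,0,0],-7],[0,[0,0,0],-7],[0,[0,0,0],-7],[0,[0,0,0],0]]'; python3 - <<'E'
from h import *
np.set_printoptions(precision=4,suppress=True)
o=bot.get_obs();print(o["joints"],o["tcp_pos"],np.degrees(o["orientation"]))
a=cam("scene");b=cam("top")
for q in("near_end","far_end","stop_face","handle"):
    print(q,[(np.array(r[0]["point"]).round(1),round(r[0]["score"],2)) for c in(a,b) for r in [bot.landmark_of(q,c)] if r])
cv2.imwrite("pics/pre2.png",np.hstack([cv2.resize(c["img"][o[1]:o[1]+130,o[0]:o[0]+130,::-1],(390,390),interpolation=2) for c,o in((a,(185,150)),(b,(180,120)))]))
E
```

```text
time: 10.87
tcp_pos: [0.5752, -0.1377, 0.3331]
orientation: [3.141, -0.0, -2.621]
contact_force: [-0.1, -0.0, -0.6]
gripper_width: 0.001
gripper_force: 0.0
time: 12.53
tcp_pos: [0.5819, -0.1183, 0.333]
orientation: [3.127, 0.001, -0.336]
contact_force: [0.5, -0.2, -0.2]
gripper_width: 0.001
gripper_force: 0.0
[-0.3346  0.3356  0.3873  1.6233 -0.0143 -3.1399] [ 0.5819 -0.1183  0.333 ] [179.181    0.0445 -19.2689]
near_end [(array([267.4, 226.3]), 0.95)]
far_end [(array([235.1, 264.7]), 0.66), (array([204.6, 207.6]), 0.53)]
stop_face [(array([227.2, 268.1]), 0.69), (array([202.5, 211.9]), 0.63)]
handle [(array([257.5, 172.6]), 0.96)]
```

View pics/pre2.png

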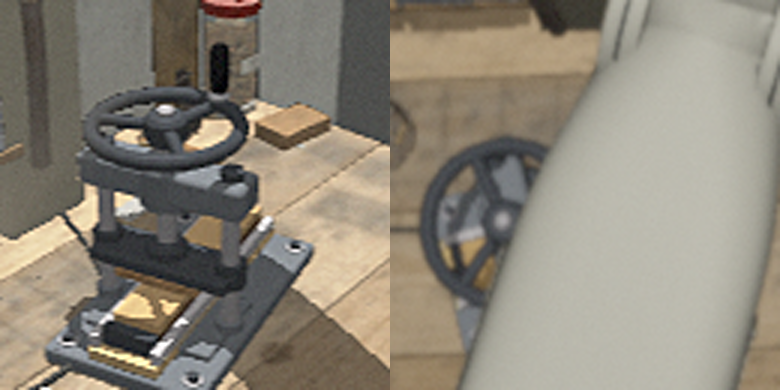

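```bash
python3 -m jog '[[0,[-0.012,-0.022,0],0],[0,[-0.012,-0.022,0],0],[0,[-0.012,-0.022,0],0],[0,[-0.012,-0.022,0],0],[0,[-0.012,-0.022,0],0],[0,[0,0,0],0],[0,[0,0,0],0]]'; python3 -c "
from h import *;o=bot.get_obs();print(o['joints'],o['tcp_pos'],np.degrees(o['orientation']))"
```

```text
time: 13.62
tcp_pos: [0.5607, 0.0058, 0.332]
orientation: [3.127, -0.0, -0.335]
contact_force: [-0.4, 0.0, 0.1]
gripper_width: -0.003
gripper_force: 0.0
[-0.1317317   0.27475739  0.29695913  1.59557875 -0.01438207 -2.9387739 ] [0.56074364 0.00575738 0.332039  ] [ 1.79163076e+02 -2.11485683e-02 -1.91671114e+01]
```

```bash
python3 -m jog '[[0,[0,0.013,0],0],[0,[0,0,0.03],0],[0,[0,0,0.03],0],[0,[0,0,0.017],0],[0,[-0.007,0,0],0],[0,[-0.007,0,0],0],[0,[-0.006,0,0],0],[0,[0,0,0],0]]'; python3 -c "
from h import *
a=cam('scene')
cv2.imwrite('pics/con.png',cv2.resize(a['img'][130:230,185:315,::-1],(780,600),interpolation=2))"
```

```text
time: 14.28
tcp_pos: [0.5368, -0.0021, 0.2569]
orientation: [3.127, -0.002, -0.337]
contact_force: [0.8, 0.4, 0.1]
gripper_width: -0.001
gripper_force: 0.0
```

View pics/con.png

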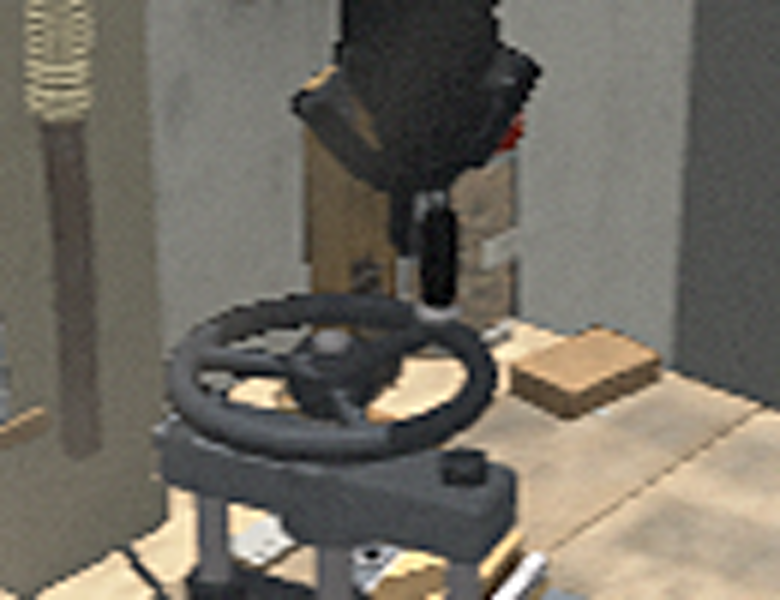

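```bash
python3 -m jog '[[0,[-0.003,0,0],0],[0,[-0.001,0,0],0],[0,[0,0,0],0]]'; python3 -m jog '[[0,[-0.0015,0,0],0],[0,[-0.0015,0,0],0]]';  python3 -m jog '[[0,[-0.0015,0,0],0],[0,[-0.0015,0,0],0]]'
```

```text
time: 14.58
tcp_pos: [0.5337, -0.0006, 0.2554]
orientation: [3.127, -0.001, -0.336]
contact_force: [-0.3, -0.0, -0.1]
gripper_width: -0.0
gripper_force: 0.0
time: 14.75
tcp_pos: [0.5311, 0.0003, 0.255]
orientation: [3.127, -0.001, -0.337]
contact_force: [1.3, -0.4, 0.9]
gripper_width: 0.001
gripper_force: 0.8
time: 14.92
tcp_pos: [0.528, 0.0014, 0.2549]
orientation: [3.127, -0.0, -0.337]
contact_force: [1.5, -0.9, 0.6]
gripper_width: -0.002
gripper_force: 0.8
```

```bash
cat > st.py <<'E'
from h import *
np.set_printoptions(precision=4,suppress=True)
A=np.array([.5198,.0779])
o=bot.get_obs();p=np.array(o["tcp_pos"]);y=o["orientation"][2]
X=np.array([np.cos(y),np.sin(y)]);Y=np.array([np.sin(y),-np.cos(y)])
c=A-p[:2];c=np.array([c@X,c@Y])
# handle at tool (-20, v), on circle r=70 about c
h2=.07**2-(-.02-c[0])**2; v=c[1]+np.sqrt(max(h2,0))
H=p[:2]-.02*X+v*Y; th=np.degrees(np.arctan2(*(H-A)[::-1]))
print("axis in tool",c,"contact v",v,"handle",H,"angle",th,"turned",(-96-th)%360,"ideal yaw-yaw",(th+90-np.degrees(y)+180)%360-180,"j6",o["joints"][5],"z",p[2])
def R(f):f=np.radians(f);return np.array([[np.cos(f),-np.sin(f)],[np.sin(f),np.cos(f)]])
# ideal: want handle at v=0 after: desired tool-centre shift dv
print("row6",c-R(6)@c,"force",o["contact_force"])
E
python3 -m jog '[[0,[-0.0074,0.0031,0.0002],6],[0,[-0.0074,0.0031,0.0002],6],[0,[-0.0074,0.0031,0.0002],6],[0,[-0.0074,0.0031,0.0002],6],[0,[-0.0074,0.0031,0.0002],6],[0,[-0.0074,0.0031,0.0002],6],[0,[-0.0074,0.0031,0.0002],6],[0,[-0.0074,0.0031,0.0002],6],[0,[0,0,0],0],[0,[0,0,0],0]]'; python3 st.py
```

```text
time: 15.75
tcp_pos: [0.4683, 0.0203, 0.2534]
orientation: [3.132, -0.011, -1.171]
contact_force: [0.7, -1.2, 0.2]
gripper_width: -0.003
gripper_force: 0.0
axis in tool [-0.0329 -0.0699] contact v -0.0011036145404795111 handle [0.4615 0.0392] angle -146.4271272705478 turned 50.4271272705478 ideal yaw-yaw 10.64871195288589 j6 -2.0976950531526506 z 0.2533974404101293
row6 [-0.0075  0.0031] force [ 0.6584 -1.2139  0.2253]
```

Tracking perfectly. Continue.

```bash
python3 -m jog '[[0,[-0.0075,0.0031,0.0002],6],[0,[-0.0075,0.0031,0.0002],6],[0,[-0.0075,0.0031,0.0002],6],[0,[-0.0075,0.0031,0.0002],6],[0,[-0.0075,0.0031,0.0002],6],[0,[-0.0075,0.0031,0.0002],6],[0,[-0.0075,0.0031,0.0002],6],[0,[-0.0075,0.0031,0.0002],6],[0,[-0.0075,0.0031,0.0002],6],[0,[-0.0075,0.0031,0.0002],6],[0,[-0.0075,0.0031,0.0002],6],[0,[-0.0075,0.0031,0.0002],6],[0,[-0.0075,0.0031,0.0002],6],[0,[0,0,0],0],[0,[0,0,0],0]]'; python3 st.py
```

```text
time: 17.0
tcp_pos: [0.4532, 0.1165, 0.2491]
orientation: [-3.134, -0.013, -2.53]
contact_force: [-0.3, 1.0, -0.3]
gripper_width: -0.001
gripper_force: 0.0
axis in tool [-0.0324 -0.0699] contact v -0.0009590421048657066 handle [0.4701 0.1272] angle 135.2594662555672 turned 128.7405337444328 ideal yaw-yaw 10.195062700026256 j6 -0.5315711219930223 z 0.2491442121953607
row6 [-0.0075  0.003 ] force [-0.2773  0.9853 -0.3373]
```

```bash
python3 - <<'E'
from h import *
a=cam("scene");b=cam("top")
for z in(.266,):
  for n,c in(("s",a),("t",b)):
    r=bot.landmark_of("handle",c)
    if r: X=atz(r[0]["point"],c,z);print(n,r[0]["point"],r[0]["score"],X,np.degrees(np.arctan2(X[1]-.0779,X[0]-.5198)),np.hypot(X[1]-.0779,X[0]-.5198))
  print(proj((.4701,.1272,z),a),proj((.4701,.1272,z),b))
cv2.imwrite('pics/half.png',cv2.resize(a['img'][130:230,185:315,::-1],(780,600),interpolation=2))
E
```

```text
s [238.0, 195.0] 0.74 [0.4694971 0.1444812 0.266    ] 127.07148727620495 0.08344722097459613
t [202.0, 213.0] 0.63 [0.46782252 0.11508068 0.266     ] 144.42299278418747 0.0639066662139785
[242.33683275 192.54760191] [197.29747463 212.24267808]
```

View pics/half.png

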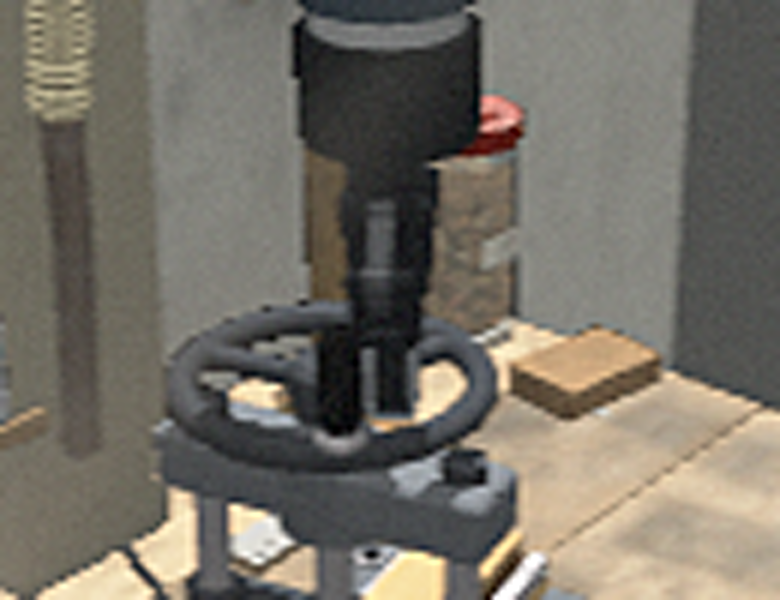

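```bash
python3 -m jog '[[0,[-0.0075,0.003,0.0001],6],[0,[-0.0075,0.003,0.0001],6],[0,[-0.0075,0.003,0.0001],6],[0,[-0.0075,0.003,0.0001],6],[0,[-0.0075,0.003,0.0001],6],[0,[-0.0075,0.003,0.0001],6],[0,[-0.0075,0.003,0.0001],6],[0,[-0.0075,0.003,0.0001],6],[0,[-0.0075,0.003,0.0001],6],[0,[-0.0075,0.003,0.0001],6],[0,[-0.0075,0.003,0.0001],6],[0,[-0.0075,0.003,0.0001],6],[0,[-0.0075,0.003,0.0001],6]]'; python3 st.py
```

```text
time: 18.28
tcp_pos: [0.5438, 0.1505, 0.2469]
orientation: [-3.128, 0.004, 2.383]
contact_force: [-2.0, 1.0, -1.8]
gripper_width: -0.002
gripper_force: 1.3
axis in tool [-0.0325 -0.0691] contact v -0.0002746047106797489 handle [0.5581 0.1365] angle 56.83662651526786 turned 207.16337348473215 ideal yaw-yaw 10.298367063898667 j6 0.8862932756387921 z 0.24692137346902127
row6 [-0.0074  0.003 ] force [-2.0157  1.0178 -1.8365]
```

```bash
python3 -m jog '[[0,[-0.0074,0.003,0.0001],6],[0,[-0.0074,0.003,0.0001],6],[0,[-0.0074,0.003,0.0001],6],[0,[-0.0074,0.003,0.0001],6],[0,[-0.0074,0.003,0.0001],6],[0,[-0.0074,0.003,0.0001],6],[0,[-0.0074,0.003,0.0001],6],[0,[-0.0074,0.003,0.0001],6],[0,[-0.0074,0.003,0.0001],6],[0,[-0.0074,0.003,0.0001],6],[0,[-0.0074,0.003,0.0001],6],[0,[-0.0074,0.003,0.0001],6],[0,[-0.0074,0.003,0.0001],6]]'; python3 st.py
```

```text
time: 19.37
tcp_pos: [0.596, 0.0694, 0.2465]
orientation: [3.139, 0.014, 1.021]
contact_force: [1.9, 2.0, -2.4]
gripper_width: 0.0
gripper_force: 1.2
axis in tool [-0.0325 -0.0694] contact v -0.0005781828964063623 handle [0.5851 0.0526] angle -21.169113272993602 turned 285.1691132729936 ideal yaw-yaw 10.306745791933821 j6 2.1027017601616675 z 0.24646277463403074
row6 [-0.0074  0.003 ] force [ 1.8813  1.9645 -2.3833]
```

```bash
python3 -m jog '[[0,[-0.0062,0.0026,0.0001],5],[0,[-0.0062,0.0026,0.0001],5],[0,[-0.0062,0.0026,0.0001],5],[0,[-0.0062,0.0026,0.0001],5],[0,[-0.0062,0.0026,0.0001],5],[0,[-0.0062,0.0026,0.0001],5],[0,[-0.0062,0.0026,0.0001],5],[0,[-0.0062,0.0026,0.0001],5],[0,[-0.0062,0.0026,0.0001],5],[0,[-0.0062,0.0026,0.0001],5],[0,[0,0,0],0],[0,[0,0,0],0]]'; python3 st.py
```

```text
time: 20.37
tcp_pos: [0.5622, 0.0135, 0.2469]
orientation: [3.129, 0.007, 0.155]
contact_force: [0.5, 0.6, -0.4]
gripper_width: -0.001
gripper_force: 0.0
axis in tool [-0.0319 -0.0702] contact v -0.0011772010525932242 handle [0.5423 0.0116] angle -71.29266942118323 turned 335.29266942118323 ideal yaw-yaw 9.82301168829349 j6 2.868897459089732 z 0.2469258070218639
row6 [-0.0075  0.003 ] force [ 0.4619  0.5595 -0.442 ]
```

```bash
python3 -m jog '[[0,[-0.0062,0.0026,0],5],[0,[-0.0062,0.0026,0],5],[0,[-0.003,0,0],0],[0,[-0.003,0,0],0],[0,[-0.003,0,0],0],[0,[-0.002,0,0],0],[0,[-0.001,0,0],0],[0,[0,0,0],0]]'; python3 st.py
```

```text
time: 21.03
tcp_pos: [0.5384, 0.0078, 0.247]
orientation: [3.128, 0.005, -0.021]
contact_force: [1.1, -0.3, -0.4]
gripper_width: -0.0
gripper_force: 0.3
axis in tool [-0.02   -0.0697] contact v 0.0003227619720702207 handle [0.5184 0.0079] angle -91.17711263512584 turned 355.1771126351258 ideal yaw-yaw 0.04085686692670265 j6 3.0293787308478186 z 0.2470433405381977
row6 [-0.0074  0.0017] force [ 1.117  -0.3325 -0.4394]
```

```bash
python3 -m jog '[[0,[-0.0015,0,0],0],[0,[-0.001,0,0],0],[0,[-0.001,0,0],0],[0,[0,0,0],0],[0,[0,0,0],0]]'; python3 st.py; python3 -m jog '[[0,[0.005,0,0],0],[0,[0.02,0,0],0],[0,[0.015,0,0],0],[0,[0,0,-0.03],0],[0,[0,0,-0.04],0],[0,[0,0,-0.04],0],[0,[0.02,0.035,0],0],[0,[0.02,0.035,0],0],[0,[0.02,0.035,0],0],[0,[0,0.04,0],0],[0,[0,0.04,0],0],[0,[0,0.04,0],0],[0,[0,0.04,0],0],[0,[0,0.04,0],0],[0,[0,0,0],0],[0,[0,0,0],0]]'; python3 - <<'E'
from h import *
a=cam("scene");b=cam("top")
for n,c in(("s",a),("t",b)):
    r=bot.landmark_of("handle",c)
    if r: print(n,r[0]["point"],r[0]["score"])
# expected handle pixels vs. angle, 12 mm lower
for th in(-85,-90,-96,-102,-110):
    t=np.radians(th);x,y=.5198+.07*np.cos(t),.0779+.07*np.sin(t);print(th,proj((x,y,.258),a).round(1),proj((x,y,.27),b).round(1))
cv2.imwrite("pics/end.png",np.hstack([cv2.resize(c["img"][o[1]:o[1]+70,o[0]:o[0]+70,::-1],(390,390),interpolation=2) for c,o in((a,(205,150)),(b,(185,160)))]))
E
```

```text
time: 21.45
tcp_pos: [0.5349, 0.0078, 0.2469]
orientation: [3.128, 0.005, -0.022]
contact_force: [0.4, 0.8, -1.1]
gripper_width: -0.001
gripper_force: 0.4
axis in tool [-0.0167 -0.0698] contact v 0.00014435198942781835 handle [0.5149 0.0081] angle -94.01008076556607 turned 358.01008076556604 ideal yaw-yaw -2.7229978207563192 j6 3.0296353392623425 z 0.24693242117257938
row6 [-0.0074  0.0014] force [ 0.3772  0.7574 -1.1148]
time: 22.78
tcp_pos: [0.6285, -0.3007, 0.359]
orientation: [3.129, 0.007, -0.026]
contact_force: [0.2, 0.4, 0.6]
gripper_width: 0.002
gripper_force: 0.0
s [257.6, 176.7] 0.86
t [246.7, 194.7] 0.88
-85 [255.1 174.9] [243.2 189. ]
-90 [256.8 175.5] [243.4 191.3]
-96 [258.7 176.2] [243.3 194.2]
-102 [260.4 177. ] [242.9 197. ]
-110 [262.4 178.2] [241.9 200.7]
```

View pics/end.png

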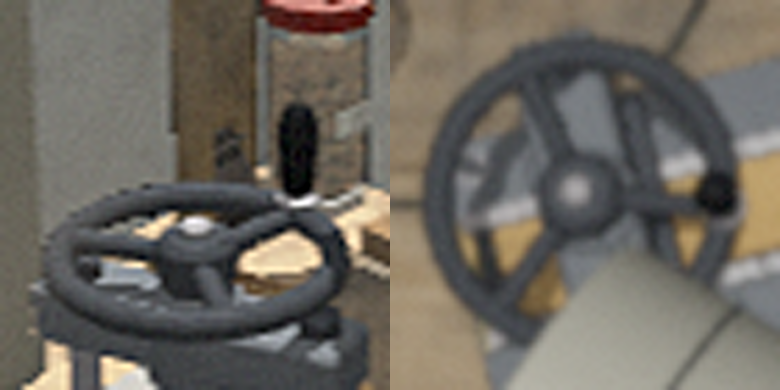

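The handle is back over its starting spot: (297,150) in the scene panel against (296,127) before, with the difference being the drop in height, and (716,192) in the top panel against (714,188). The spokes line up as before and the robot is clear of everything.

```bash
python3 -c "
from plant import bot;print(bot.sign_off())"
```

```text
the job is handed in; nothing more can be done
None
```

I pushed the blank home against the end stop, turned the wheel about 358° clockwise by its handle and handed the job in at about 23 s; no verdict came back, and I did not measure the pad's pressure on the blank directly.

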